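# Re-pin the board holder's jaw at its narrow setting

## Task

The sliding jaw of the board holder is pinned at its wide setting. Pull the knobbed pin up against its spring detent, slide the jaw in over the edge of the circuit board to the narrow setting, find by feel where the holes line up, and push the pin down until it snaps fully home, then let go. Be gentle: use no more force than the detent needs, do not ram the pin onto the holder or lean on the holder, and leave the other things on the bench where they are.

Things in the scene. Friction and masses are not known exactly. Their poses are not given: they have to be found in the camera images.
- holder: Board holder, fixed on the bench: dark base plate 200 (its x) x 280 mm (its y), origin at the centre of its underside, z up. Aluminium end blocks at y = +-130 mm, 80 mm high; guide rods along y at x = +-70 mm, tops at 74 mm. A green circuit board is held at its -y end, free edge at y = -6 mm, components up to 76 mm high. A channel under the jaw along x = 0 has the two pin holes.
- wide_hole (a point): Centre of the mouth of the wide-setting hole (exact), 54 mm above the bench in the channel's flat top, at holder x = 0, y = +75 mm. 13 mm wide, goes through 24 mm of metal. The pin starts here. Halfway down each channel hole two spring balls snap into the pin's groove.
- narrow_middle (a point): Middle of the stretch where the narrow-setting hole (13 mm wide, like the wide one) can be: holder x = 0, y = +26 mm, 54 mm high. Its block was clamped by hand: the true hole is up to 10 mm off along y (x exact), is not measured, is hidden by the jaw's tongue and must be felt for: beside it the pin's nose rests on the channel's flat top, pin 27 mm above home. The block does not move.
- jaw (a joint): Sliding jaw: aluminium bar 200 (x) x 36 (y) x 24 mm, top at 80 mm, on the rods. Value = travel towards the board (holder -y), m: 0 at the wide setting (start, pinned), 0.039 to 0.059 at the narrow one; stops at -0.003 and 0.064. Slides with about 3 N, stays put. A pin clear of the channel drags it along. Lip and tongue on the board side; star knobs 18 mm tall at x = +-88 mm.
- jaw_hole (a point): Centre of the mouth of the jaw's pin hole, on the jaw's top face (80 mm above the bench), moving with the jaw. The hole is 13 mm wide and goes straight down through the 24 mm bar; below it, after a 2 mm gap, is the channel.
- pin: Steel detent pin, upright. Knob 22 mm across, 28 mm tall, any yaw; shaft 12 mm across, 53 mm long, blunt nose (9 mm, widening to 12 over 3 mm). Origin: centre of the knob's underside, z up; home = origin at point jaw_hole. Out of home takes about 12 N; nose clears the channel at 27 mm lift, the jaw at 53. Pushed in, it meets the balls 15 mm before home (about 7 N).
- jar: Bystander: small closed jar, 48 mm across, 45 mm tall; origin at the centre of its underside.
- nozzle: Bystander: round steel hot-air nozzle, 40 mm across its foot, 34 mm tall; origin at the centre of its underside.
- spool: Bystander: grey spool, 54 mm across, 40 mm tall; origin at the centre of its underside.
- driver: Bystander: screwdriver lying flat, 150 mm long; origin at the centre of its underside.
- tray: Bystander: small grey tray, 90 x 70 x 22 mm; origin at the centre of its underside.
- heatsink: Bystander: finned aluminium heat sink, 45 x 45 x 24 mm; origin at the centre of its underside.
- vial: Bystander: small white bottle, 28 mm across, 62 mm tall; origin at the centre of its underside.
Mind the look-alikes: they are no part of the job. What is shaped like the pin but brown, red or yellow is not meant.

How it is judged:
On the way, in this order (a step that is already met when the one before it is completed fails the run):
1. the pin is pulled out of the wide-setting hole (z of pin in the frame of jaw_hole above 0.025 m and value of joint jaw below 0.01 m), for 0.1 s.
2. the jaw is slid in to the narrow setting's region (value of joint jaw above 0.033 m), for 0.1 s.
At the end, for the whole second after the job is handed in: The jaw stands at the narrow setting (joint 0.037 to 0.061) and the pin is fully home in its hole: knob underside within 2 mm of the jaw's top, centred within 3 mm, upright within 0.1 rad, at rest and released (z of pin in the frame of jaw_hole between -0.003 and 0.002 m and horizontal distance between pin and jaw_hole below 0.003 m and angle between pin's own z axis and vertical below 0.1 rad and value of joint jaw between 0.037 and 0.061 m and linear speed of pin below 0.02 m/s); the robot touches nothing.
It fails at once if the pin is forced against the holder (over 40 N) (contact force between pin and holder above 40 N).
It fails at once if the gripper or arm presses on the holder or its jaw (over 40 N) (contact force between any of the fingers, the arm and holder above 40 N).
It fails at once if a bystander is moved (over 20 mm) (distance of any of jar, nozzle, spool, driver, tray, heatsink, vial from where it was at the start of the episode above 0.02 m).
It also fails if it takes over 64 s, if anything falls off the work surface, if the arm or the gripper's body presses on something with over 40 N, if the wrist force passes 120 N, or if a joint passes its speed limit or range.

## Robot

A 7-joint arm with a two-finger parallel gripper is mounted at the origin on the work surface. World frame = base frame: x ahead of the robot, y to its left, z up, the work surface at z = 0. Lengths are in m, angles in rad, forces in N, time in s.
With the tool pointing down it reaches from about 0.425 to 0.95 m from the base axis. Payload 4.7 kg.
Tool frame: the origin (TCP) lies midway between the tips of the shut fingers; the grasp point (between the pads) lies behind it (robot.grip_point_offset is the z of the grasp point in the tool frame, in m); z points along the fingers, y is the line along which they close (so a half turn about z gives the same grasp; the last joint's range is limited). The gripper opens to 87 mm and grips with 3 to 60 N. Pads are 19 mm wide; open, the fingers measure 117 mm over their backs; the gripper's body (75 mm by 190 mm) begins 51 mm behind the grasp point.
Start: joints at [-1.191, 0.469, -0.049, 1.532, 0.024, 1.141, -0.082], TCP at [0.268, 0.619, 0.223] pointing down, gripper open.
Joint ranges: [-2.59, 2.59], [-0.33, 1.99], [-1.39, 1.29], [0.1, 2.45], [-1.04, 4.18], [0.21, 1.99], [-2.66, 2.66]. Speed limits (rad/s): [2.57, 2.57, 3.14, 3.14, 3.14, 3.14, 3.14].

## Interface

Orientations are given as a 3x3 rotation matrix whose columns are the frame's x, y, z axes.
In Python, from plant import robot gives the robot as it stands. Calls block until the motion is done:
- robot.reach(position, orientation): joint-space move of the TCP to a pose.
- robot.line_to(position, orientation=None, v=0.15, stop_force=None): straight line of the TCP; orientation=None keeps the orientation; v is the mean speed in m/s. With stop_force (N) it stops when the force on the tool has changed by that much, and returns True; else False.
- robot.set_joints(angles): joint-space move.
- robot.set_gripper(opening, strength=None): finger opening in m; strength is the grip in N (None keeps the last); returns when the fingers have stopped.
- robot.wait(seconds).
- robot.inverse_kinematics(position, orientation): joint angles nearest the present ones, or None.
- robot.sense(): the state.
- robot.camera(name): name is "scene" or "top" or "wrist"; returns a dict with "color" (400x640x3 uint8, red, green, blue), "z_map" (400x640 float32, m along the optical axis (not along the pixel's ray), 0 where there is no reading), "fx", "fy", "cx", "cy" (pixels), "k1" (the pictures are not rectified: a ray, as slopes to the right and down, at radius r is drawn at 1 + k1 r^2 times it, then the intrinsics apply), "rvec" (rotation vector, rad) and "tvec" (3), from world to camera coordinates, as OpenCV has them. Camera axes: x right, y down, z forward; pixel columns grow to the right and rows downward; lengths in m; the calibration is good to about 2 mm. A picture is of the moment at which its call begins.
A pose or a line that the arm cannot do raises robot.IKError and nothing moves.
- robot.hand_in(): hands the job in; it is judged then, once.
The state is a dict: "time": time; "qpos": joint angles; "qd": joint speeds; "effort": joint torques, N m; "eef_pos": TCP position; "tool_rot": TCP orientation; "force": force on the tool from outside, world axes, zero at the start; "torque": the same for the moment, N m; "opening": finger opening in m; "grasp_force": force on a finger pad.
Only numpy, scipy, OpenCV 4.12 (cv2) and the standard library are available. Lean on these libraries where they do the work, as an engineer would, in place of code of your own. Each camera call takes 0.05 s, during which the arm holds its last target. There are 200 camera calls.

## Working session

There is one attempt and no reset: what is moved stays moved. The work goes in short steps, each a Python script; the robot and the scene stay as the last script left them, time stands still between calls to the robot, and variables do not carry over. Pictures are saved under pics/ and viewed, at most 10 in all, crops included, and the job is handed in when it is done.

```bash
ls; mkdir -p pics
cat > h.py <<'E'
import numpy as np, cv2
from plant import robot
def grab(n):
    c=robot.camera(n); np.savez(f'pics/{n}.npz',**c); return c
def ray(c,u,v):
    xd,yd=(u-c['cx'])/c['fx'],(v-c['cy'])/c['fy']
    K=np.eye(3); p=cv2.undistortPoints(np.array([[[xd,yd]]],float),K,np.array([float(c['k1']),0,0,0]))[0,0]
    R=cv2.Rodrigues(np.array(c['rvec'],float))[0]; t=np.array(c['tvec'],float).ravel()
    return -R.T@t, R.T@np.array([p[0],p[1],1.])
def onz(c,u,v,z):
    o,d=ray(c,u,v); return o+d*(z-o[2])/d[2]
def bydepth(c,u,v):
    o,d=ray(c,u,v); return o+d*c['z_map'][int(round(v)),int(round(u))]
def proj(c,P):
    R=cv2.Rodrigues(np.array(c['rvec'],float))[0]; p=R@np.array(P,float)+np.array(c['tvec'],float).ravel()
    x,y=p[0]/p[2],p[1]/p[2]; s=1+c['k1']*(x*x+y*y); return c['fx']*x*s+c['cx'],c['fy']*y*s+c['cy']
E
python3 - <<'E'
from h import *
for n in('top','scene'):
    c=grab(n); cv2.imwrite(f'pics/{n}.png',c['color'][:,:,::-1]); o,d=ray(c,320,200); print(n,o,d,c['k1'],c['fx'])
print(robot.sense(),robot.grip_point_offset)
E
```

```text
pics
top [0.46207606 0.01845818 1.00834577] [ 0.12935643  0.00415691 -0.99174399] 0.021564167959646746 475.93000658702255
scene [0.93475718 0.57341864 0.70639819] [-0.39417417 -0.58328975 -0.71027985] -0.12672111872827163 496.1601706440208
{'time': 0.1, 'qpos': array([-1.19086592,  0.46935064, -0.04860734,  1.53355518,  0.0241622 ,
        1.14101352, -0.08231761]), 'qd': array([-0.00017312, -0.00154443,  0.00149581, -0.00316486,  0.00020443,
        0.00039459, -0.00245593]), 'effort': array([ 7.81875278e-04, -5.09171855e+01, -8.10565730e-02, -2.36829132e+01,
       -6.15172181e-02,  3.44625476e-02,  6.80584549e-05]), 'eef_pos': array([0.26812194, 0.61888244, 0.22161944]), 'tool_rot': array([[-9.17605519e-01,  3.97491844e-01, -5.87660980e-04],
       [ 3.97492263e-01,  9.17604066e-01, -1.63687597e-03],
       [-1.11404742e-04, -1.73559711e-03, -9.99998488e-01]]), 'force': array([-0.5968035 , -0.52466256,  0.67647759]), 'torque': array([ 0.01299349, -0.02294072, -0.00996589]), 'grasp_force': 0.0, 'opening': 0.08721916576606731} -0.0187
```

View pics/top.png

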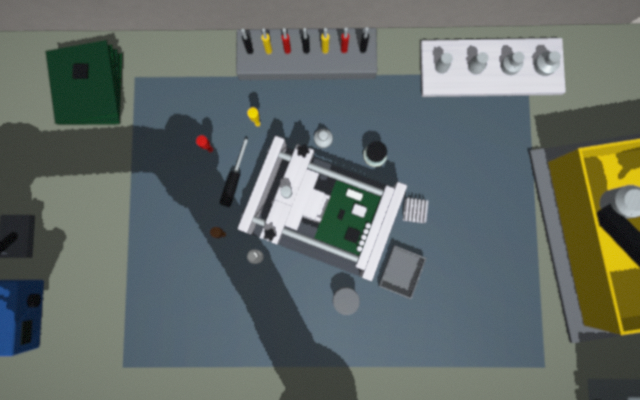

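View pics/scene.png

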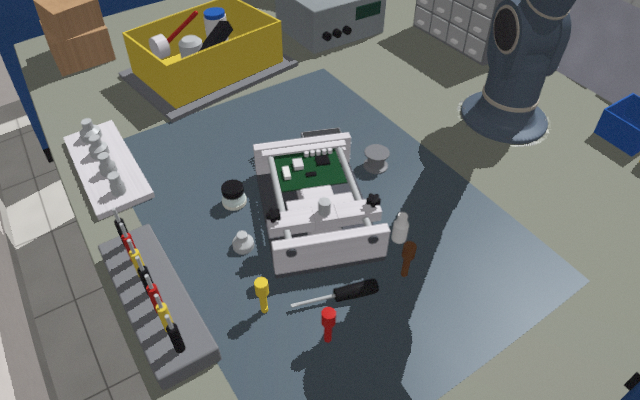

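Candidates for the pin: steel knob on the jaw at top (286,187) / scene (324,205). Rejected: brown at top (217,232), red (203,142), yellow (254,116), vial (255,256), nozzle (323,136), and the bottles on the white rack (445–548,62). I choose the steel knob standing in the jaw and check it in a close crop.

Run:
```python
from h import *
t=np.load('pics/top.npz'); s=np.load('pics/scene.npz')
a=t['color'][130:285,225:415,::-1]; b=s['color'][120:280,240:400,::-1]
cv2.imwrite('pics/crop.png',np.hstack([cv2.resize(a,(490,400),interpolation=2),cv2.resize(b,(310,400),interpolation=2)]))
for nm,p in dict(pin=(286,187),red=(203,142),vial=(255,256),jar=(375,150)).items(): print(nm,bydepth(t,*p))
print('pinscene',bydepth(s,324,203), 'pin z.108',onz(t,286,183,.108),onz(s,324,202,.108))
# points near 80mm height in top view
H=np.zeros((400,640)); 
vv,uu=np.mgrid[130:285,225:415]
P=np.array([bydepth(t,u,v) for u,v in zip(uu.ravel(),vv.ravel())]).reshape(155,190,3)
np.save('pics/P.npy',P)
w=((abs(P[...,2]-.08)<.006)&(t['color'][130:285,225:415].min(2)>130)).astype(np.uint8)
n,l,st,ce=cv2.connectedComponentsWithStats(w)
for i in range(1,n):
    if st[i,4]>150:
        q=P[l==i]; r=cv2.minAreaRect((q[:,:2]*1000).astype(np.float32)); print(st[i],r,q[:,2].mean())
k=P[(P[...,2]>.098)&(P[...,2]<.115)]; print('high pts',len(k),k.mean(0))
```

```text
pin [0.60495626 0.08713018 0.10888777]
red [0.70101406 0.25480961 0.08320195]
vial [0.4745667  0.15175996 0.06307961]
jar [ 0.69150133 -0.09185509  0.04207538]
pinscene [0.93475718 0.57341864 0.70639819] pin z.108 [0.61285624 0.08721112 0.108     ] [0.5996571 0.0896843 0.108    ]
[  13    6   49   96 1084] ((614.8864135742188, 133.1041717529297), (38.15461349487305, 199.7820281982422), 67.3174819946289) 0.08030037657006334
[  41   19   76   95 2606] ((587.7716064453125, 68.37185668945312), (115.16693115234375, 197.85838317871094), 60.873958587646484) 0.07876484989063727
[ 125   52   57   99 1944] ((531.3258666992188, -78.81631469726562), (70.84903717041016, 199.7098846435547), 68.725341796875) 0.07913092979342672
high pts 260 [0.59712083 0.08789018 0.10316331]
```

View pics/crop.png

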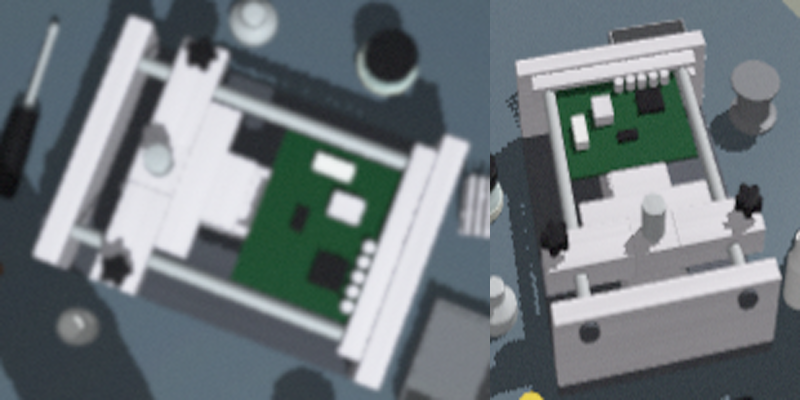

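The crop shows the steel knob upright in the jaw between two black star knobs, its top centre at top (286.3,190.9) / scene (325.2,199.6). That fits the description, so it is the pin. Next I get the holder's pose from the rectangle around both end blocks (must be 200x280).

Run:
```python
from h import *
t=np.load('pics/top.npz'); s=np.load('pics/scene.npz'); P=np.load('pics/P.npy')
w=((abs(P[...,2]-.08)<.008)&(t['color'][130:285,225:415].min(2)>120)).astype(np.uint8)
n,l,st,ce=cv2.connectedComponentsWithStats(w)
keep=np.isin(l,[i for i in range(1,n) if st[i,4]>100])
v,u=np.nonzero(keep)
q=np.array([onz(t,a+225,b+130,.08)[:2]*1000 for a,b in zip(u,v)],np.float32)
r=cv2.minAreaRect(q); print(r)
a,b=ray(t,286.3,190.9),ray(s,325.2,199.6)
A=np.stack([a[1],-b[1]],1); k=np.linalg.lstsq(A,b[0]-a[0],rcond=None)[0]
print('tri',a[0]+k[0]*a[1],b[0]+k[1]*b[1],onz(t,286.3,190.9,.108),onz(s,325.2,199.6,.108))
L=lambda x,y:onz(t,225+x/2.579,130+y/2.579,.098)
d=L(203,52)-L(117,267); print('stars',d, np.linalg.norm(d),np.degrees(np.arctan2(d[0],-d[1])))
c=np.array(r[0])/1000
for deg in [r[2],r[2]-90,r[2]+90]:
    y=np.array([np.cos(np.radians(deg)),np.sin(np.radians(deg))])
    if y[1]>.5: print(deg,'wide',c+.075*y)
```

```text
((569.8453979492188, 19.0548095703125), (280.42547607421875, 199.4468536376953), 68.50811767578125)
tri [0.59723943 0.08645787 0.11001359] [0.59582686 0.08759831 0.10988738] [0.5975424  0.08661029 0.108     ] [0.59475447 0.08606116 0.108     ]
stars [ 0.16245664 -0.06432366  0.        ] 0.17472747986917148 68.39922992242806
68.50811767578125 wide [0.5973231  0.08884002]
```

```bash
cat >> h.py <<'E'
th=np.radians(68.45); Y=np.array([np.cos(th),np.sin(th),0]); X=np.array([np.sin(th),-np.cos(th),0]); Z=np.array([0,0,1.])
R=np.stack([-X,Y,-Z],1)
W=np.array([.5968,.0878,0])   # wide hole
def st(msg=''):
    s=robot.sense(); d=s['eef_pos']-W; f=s['force']
    print(msg,'t%.2f'%s['time'],'xyz(mm)',np.round([d@X*1e3,d@Y*1e3,d[2]*1e3],2),'F',np.round([f@X,f@Y,f[2]],1),'op%.4f'%s['opening'],'g%.1f'%s['grasp_force']); return s
def go(x,y,z,**k): return robot.line_to(W+(x*X+y*Y+z*Z)/1e3,R,**k)   # mm in holder axes about wide hole
E
python3 - <<'E'
from h import *
robot.set_gripper(.05)
robot.reach(W+.2*Z,R); st('above')
print(go(0,0,110,v=.15)); st()
print(go(0,0,86,v=.05,stop_force=5)); st('down')
robot.set_gripper(0.0,5); st('closed')
c=grab('scene'); cv2.imwrite('pics/g.png',cv2.resize(c['color'][100:280,230:430,::-1],(600,540)))
E
```

```text
above t3.23 xyz(mm) [ -0.65   1.38 199.94] F [ 0.3  0.5 -0.7] op0.0501 g0.0
False
 t3.98 xyz(mm) [  0.59   0.45 110.7 ] F [-0.3  0.6 -0.1] op0.0504 g0.0
False
down t4.62 xyz(mm) [ 4.000e-02 -8.000e-02  8.583e+01] F [-0.4 -0.2 -0. ] op0.0499 g0.0
closed t5.22 xyz(mm) [4.000e-02 8.000e-02 8.613e+01] F [ 0.2 -0.8  0.6] op0.0216 g5.0
```

View pics/g.png

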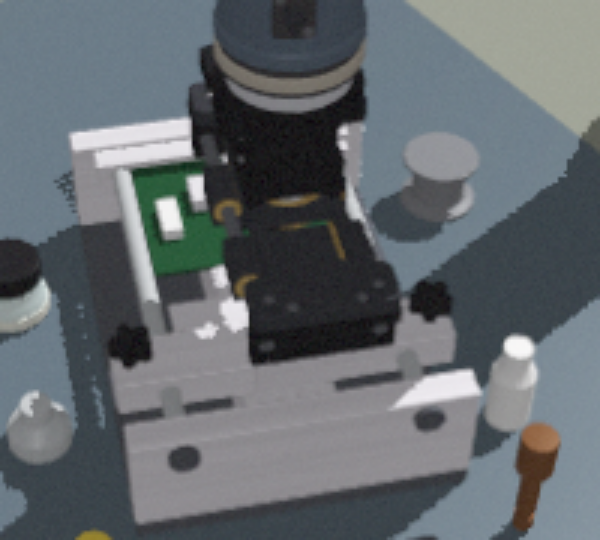

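The view shows the gripper centred on the knob over the jaw, and the opening of 21.6 mm matches the 22 mm knob. I grip harder and pull up.

Run:
```python
from h import *
robot.set_gripper(0.0,35); st('grip')
for z in (92,100,108,116): go(0,0,z,v=.03); st()
robot.wait(.15); st()
```

```text
grip t5.49 xyz(mm) [4.000e-02 9.000e-02 8.611e+01] F [-0.2 -0.5  1.6] op0.0213 g35.0
 t5.84 xyz(mm) [ 0.55 -0.15 93.  ] F [-0.3 -0.2  3. ] op0.0213 g35.0
 t6.26 xyz(mm) [  0.33   0.4  100.91] F [-0.1  0.1  2. ] op0.0211 g35.0
 t6.67 xyz(mm) [4.0000e-02 1.0000e-02 1.0819e+02] F [ 0.8  0.2 -1.2] op0.0209 g35.0
 t7.09 xyz(mm) [7.0000e-02 2.0000e-02 1.1626e+02] F [-0.1 -0.3 -0.7] op0.0212 g35.0
 t7.24 xyz(mm) [-1.4000e-01 -5.0000e-02  1.1587e+02] F [-0.1  0.2 -0.7] op0.0212 g35.0
```

Run:
```python
from h import *
print(go(0,-8,116,v=.04,stop_force=15)); st()
c=grab('scene'); cv2.imwrite('pics/g2.png',cv2.resize(c['color'][100:280,230:430,::-1],(600,540)))
```

```text
False
 t7.59 xyz(mm) [-1.0000e-01 -8.3800e+00  1.1596e+02] F [ 0.1  1.6 -1.1] op0.0210 g35.0
```

View pics/g2.png

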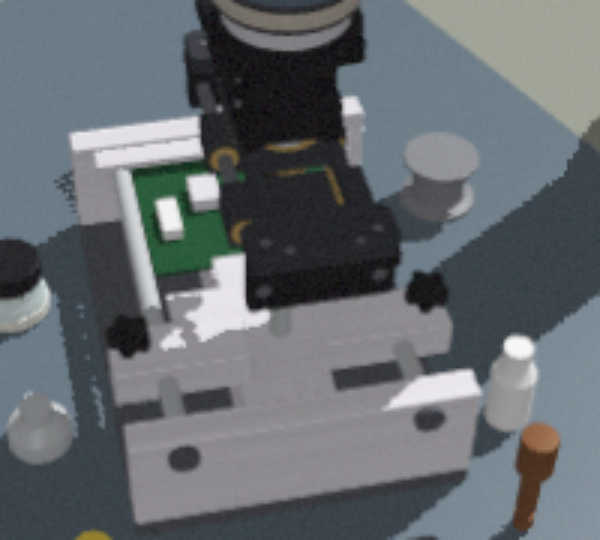

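The shaft now shows below the gripper and the jaw has followed. I slide to the region and probe in 2 mm steps.

Run:
```python
from h import *
go(0,-25,116,v=.06); st(); go(0,-38,116,v=.06); st(); robot.wait(.15)
for y in range(-38,-63,-2):
    go(0,y,115.5,v=.03)
    h=go(0,y,108,v=.02,stop_force=5); s=st(f'probe {y} {h}')
    if s['eef_pos'][2]<.1105 : break
    go(0,y,115.5,v=.04)
```

```text
t8.07 xyz(mm) [  0.15 -26.72 116.  ] F [-0.6 -0.6 -0.2] op0.0210 g35.0
 t8.44 xyz(mm) [ 2.000e-02 -3.924e+01  1.160e+02] F [-0.5 -0.1 -0.9] op0.0213 g35.0
probe -38 True t9.12 xyz(mm) [  0.42 -38.41 112.82] F [-0.8 -0.7  5. ] op0.0213 g35.0
probe -40 True t9.89 xyz(mm) [  0.41 -39.52 112.84] F [-1.1 -0.6  4.4] op0.0210 g35.0
probe -42 True t10.67 xyz(mm) [  0.34 -41.31 112.83] F [-0.5 -0.2  3.6] op0.0213 g35.0
probe -44 True t11.44 xyz(mm) [  0.4  -43.82 112.83] F [ 0.2 -0.3  4.6] op0.0211 g35.0
probe -46 True t12.22 xyz(mm) [  0.4  -45.7  112.82] F [-0.8 -0.4  5. ] op0.0214 g35.0
probe -48 True t13.00 xyz(mm) [  0.45 -47.69 112.65] F [0.1 0.5 5.1] op0.0210 g35.0
probe -50 True t13.79 xyz(mm) [-8.0000e-02 -5.0180e+01  1.1133e+02] F [ 0.2 -0.9  0.5] op0.0213 g35.0
probe -52 False t14.82 xyz(mm) [-6.0000e-02 -5.1890e+01  1.0766e+02] F [-0.1  1.3 -2. ] op0.0214 g35.0
```

Run:
```python
from h import *
print(go(0,-51.9,102,v=.03,stop_force=8)); st()
print(go(0,-51.9,85.0,v=.04,stop_force=14)); st()
```

```text
False
 t15.17 xyz(mm) [-8.0000e-02 -5.1950e+01  1.0159e+02] F [-0.   2.9 -1.6] op0.0210 g35.0
True
 t15.43 xyz(mm) [ -0.19 -51.71  97.62] F [ 0.4  0.7 -5.3] op0.0212 g35.0
```

Run:
```python
from h import *
for i in range(3):
    h=go(0,-51.8,85.3,v=.02,stop_force=15); s=st(h)
    if s['eef_pos'][2]<.0868: break
robot.wait(.2); st()
```

```text
False t16.24 xyz(mm) [  0.18 -51.78  86.08] F [-1.8 -0.6  5.3] op0.0211 g35.0
 t16.44 xyz(mm) [  0.17 -51.79  86.08] F [-2.1 -0.5  6.6] op0.0210 g35.0
```

Run:
```python
from h import *
robot.set_gripper(.045); st('open')
go(0,-51.8,130,v=.08); st(); go(0,-51.8,230,v=.15)
robot.reach(W-.0518*Y-.10*X+.25*Z,R); st()
for n in ('scene','top'):
    c=grab(n); p=proj(c,W-.0518*Y+.108*Z); print(n,p)
    u,v=int(p[0]),int(p[1]); cv2.imwrite(f'pics/f_{n}.png',cv2.resize(c['color'][v-60:v+60,u-80:u+80,::-1],(640,480),interpolation=2))
c=np.load('pics/top.npz'); u,v=map(int,proj(c,W-.0518*Y+.108*Z))
P=np.array([bydepth(c,a,b) for b in range(v-12,v+13) for a in range(u-12,u+13)]); k=P[P[:,2]>.1]; d=k.mean(0)-W; print(len(k),d@X,d@Y,np.percentile(k[:,2],[50,90]))
```

```text
open t17.18 xyz(mm) [-2.000e-02 -5.182e+01  8.524e+01] F [ 0.2  0.1 -0.2] op0.0450 g0.0
 t17.88 xyz(mm) [ -0.22 -51.83 130.  ] F [ 0.2 -0.6  0.2] op0.0453 g0.0
 t19.19 xyz(mm) [-100.82  -51.82  249.56] F [1.4 0.2 0.5] op0.0450 g0.0
scene (np.float64(318.43043233388954), np.float64(180.27655734964065))
top (np.float64(310.8902255743875), np.float64(200.96946688415173))
222 -0.03285662550027386 -0.06669327287619639 [0.57311404 0.59017872]
```

View pics/f_scene.png

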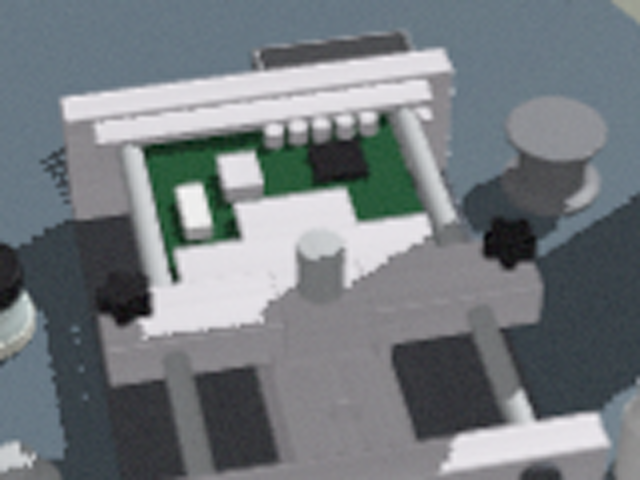

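View pics/f_top.png

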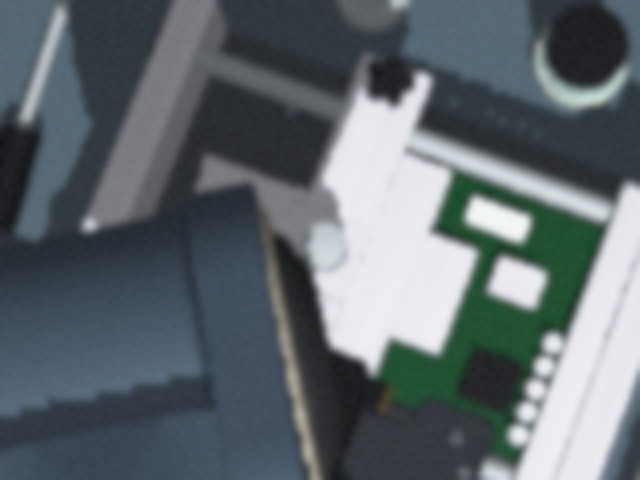

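The scene view shows the knob top at crop (321,240), right where a pin at home projects (320,240). The knob is seated on the jaw, the jaw is over the board edge, and the robot is clear.

```bash
python3 -c "
from h import *
print(robot.hand_in())"
```

```text
the job is handed in; nothing more can be done
None
```

The pin appears fully home at the narrow setting, with the jaw about 52 mm in, and it has been let go; the job is handed in at about 19 s of robot time, with no verdict returned.

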